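# Set and hold the sliding stop of a fish measuring board

### The job

Get the fish measuring board ready: thread the orange bumper sleeve fully down onto the steel post of the sliding stop leg and let go of it, then pull the leg by its crossbar, against its spring, until its red pointer stands at the red mark. Only there, with the leg held at the mark, close the yellow cam lever flat against the leg by pinching it towards the black rubber pad opposite. The cam cannot carry the spring yet, so finish while still holding leg and lever pinched shut at the mark; leave the two glasses and the brown bottle where they stand.

Things in the scene. Friction and masses are not known exactly. Their poses are not given: they have to be found in the camera images.
- board: white fish measuring board, 90 x 360 mm, 14 mm thick, fixed on the table; origin at the centre of its underside. Its y axis runs along the board's length, and the stop leg is pulled towards +y; its -x edge is the front, towards the robot, with the scale ticks. An aluminium rail 28 mm wide runs along the middle, top 20 mm above the table; an aluminium head plate 58 mm high stands across the -y end.
- sleeve_mid (a point): centre (half-way up) of the orange bumper sleeve, a loose upright tube of outer diameter 32 mm, bore 13 mm, height 36 mm; stands on the table at the start. Its z axis is the bore.
- post_tip (a point): top of the upright steel post on the stop leg: diameter 9 mm, 46 mm tall above its seat, so 74 mm above the table.
- post_base (a point): foot of the post, at the height of the seat on which the sleeve rests (round steel seat of diameter 38 mm, 28 mm above the table). A seated sleeve has its centre 18 mm above this point. Axes as the board's. The red pointer, a thin bar, sticks out from the seat towards board -x; the other parts of the leg lie towards board +y.
- pointer (a point): end of the red pointer of the stop leg, 35 mm from the post's axis towards board -x, 21.5 mm above the table; it moves with the leg.
- mark_line (a point): white line on top of the red mark, a clip 9 mm wide and 20 mm above the table, fixed on the board's front edge; axes as the board's. The leg is at the mark when pointer and line have the same place along the board's y axis.
- crossbar (a point): middle of the leg's steel crossbar, a round bar of diameter 12 mm, reaching 56 mm to either side along board x, 50 mm above the table, 110 mm from the post's axis towards board +y. The fingers, open either side of the blue fin and the lever, push against the -y side of the crossbar to pull the leg.
- fin (a point): centre of the leg's blue upright fin, 45 mm above the table. It is 14 mm thick, top 62 mm above the table, and runs from the crossbar 70 mm back towards board -y. Beneath fin and crossbar the steel bar of the leg (26 mm wide) has its top 28 mm above the table.
- stop_leg (a joint): travel of the stop leg along board +y in m, 0 (rest, start) to 0.14; its return spring pulls it back with 4 to 5 N at all times, whether or not the cam lever is closed. The mark lies 0.05 to 0.12 from the rest. It moves only along the rail.
- cam_lever (a joint): angle of the yellow cam lever in rad: 0 closed, flat along the fin; starts open at 0.32 to 0.45 and stays where it is left (closes with about 1 N at the tip). It turns on an upright pin at the -y end of the fin, 60 mm from the crossbar; its tip points to the crossbar and, open, stands off the fin towards board -x, at 0.45 the outer face at the tip is 38 mm from the leg's middle plane.
- lever_pad: outer face of the yellow lever, 46 mm long, 26 mm tall, 32.5 to 58.5 mm above the table; origin at its centre, 45.5 mm above the table. Closed, this face lies 16 mm from the leg's middle plane (the plane of post and fin) towards board -x.
- grip_pad: black rubber pad on the board +x side of the fin, 56 mm long along board y, 30 mm tall; origin at its centre, 45.5 mm above the table; its outer face lies 10 mm from the leg's middle plane. Lever closed, the pinch over lever and pad is 26 mm wide; its middle is 3 mm from the leg's middle plane towards board -x.
- glass_tall: tall clear glass, 61 mm wide, 142 mm high, bystander; origin at the centre of its underside
- glass_beaker: clear beaker, 75 mm wide, 83 mm high, bystander; origin at the centre of its underside
- iodine_bottle: small brown bottle with black cap, 42 mm wide, 78 mm high, bystander behind the board; origin at the centre of its underside
Not all that is in view belongs to the job. Of the things shaped like the part that bears sleeve_mid, the orange one is meant.

How it is judged (in metres and radians):
On the way, in this order (a step that is already met when the one before it is completed fails the run):
1. the sleeve is threaded fully down on the post and let go (distance between sleeve_mid and post_base below 0.0215 m and z of sleeve_mid in the frame of post_base below 0.0205 m and horizontal distance between sleeve_mid and post_base below 0.005 m and contact force between the fingers and anything else below 0.1 N), for 0.2 s.
2. the leg is held with its pointer at the mark while the lever is still open (y of pointer in the frame of mark_line between -0.004 and 0.004 m and value of joint cam_lever above 0.2 rad), for 0.3 s.
3. the lever is pinched shut with the leg at the mark (y of pointer in the frame of mark_line between -0.004 and 0.004 m and value of joint cam_lever below 0.06 rad and contact force between the fingers and lever_pad above 2 N and contact force between the fingers and grip_pad above 2 N), for 0.3 s.
At the end, for the whole second after the job is handed in: The fingers still pinch the leg, on the lever's outer face and on the rubber pad with more than 2 N each; the lever is within 0.06 rad of closed; the pointer is within 4 mm of the mark's line along the board and the leg is still; the sleeve is on the post, within 2.5 mm of fully down (all of step 3 and distance between sleeve_mid and post_base below 0.0215 m and z of sleeve_mid in the frame of post_base below 0.0205 m and horizontal distance between sleeve_mid and post_base below 0.005 m and velocity of joint stop_leg between -0.01 and 0.01 m/s); the arm keeps its last pose, push and grip.
It fails at once if the cam lever is closed (below 0.12 rad) while the pointer is more than 8 mm off the mark (value of joint cam_lever below 0.12 rad and (y of pointer in the frame of mark_line above 0.008 m or y of pointer in the frame of mark_line below -0.008 m)).
It fails at once if a glass or the brown bottle is moved by more than 20 mm (distance of any of glass_tall, glass_beaker, iodine_bottle from where it was at the start of the episode above 0.02 m).
It also fails if it takes over 58 s, if anything falls off the work surface, if the arm or the gripper's body presses on something with over 40 N, if the wrist force passes 120 N, or if a joint passes its speed limit or range.

### The arm

A 6-joint arm with a two-finger parallel gripper is mounted at the origin on a cart in front of the work surface, level with it; the furniture and walls round the work are solid. World frame = base frame: x ahead of the robot, y to its left, z up, the work surface at z = 0. Lengths are in mm, angles in rad, forces in N, time in s.
With the tool pointing down it reaches from about 275 to 1000 mm from the base axis. Payload 8.4 kg.
Tool frame: the origin (TCP) lies midway between the tips of the shut fingers; the grasp point (between the pads) lies 19 mm behind it; z points along the fingers, y is the direction in which the jaws open and shut (so a half turn about z gives the same grasp; the last joint's range is limited). The gripper opens to 85 mm and grips with 20 to 120 N. Pads are 22 mm wide; open, the fingers measure 114 mm over their backs; the gripper's body (76 mm by 85 mm) begins 54 mm behind the grasp point. The pads swing forward as they close: fully open they stand 13 mm farther back than shut.
Start: joints at [1.114, 0.353, 1.633, -0, 1.155, -0.002], TCP at [274.55, 561.471, 195.281] pointing down, gripper open.
Joint ranges: [-2.63, 2.63], [-0.92, 2.1], [0.06, 2.66], [-1.3, 4.44], [0, 2.69], [-3.02, 3.02]. Speed limits (rad/s): [2.22, 2.22, 2.79, 3.14, 3.14, 3.14].

### API

Orientations are given as [roll, pitch, yaw] about the fixed x, y, z axes, in that order (R = Rz(yaw) Ry(pitch) Rx(roll)).
In Python, from rig import r gives the robot as it stands. The module is installed in compiled form; this text tells all that it offers.
- The arm moves only by the tool drive_tool, never from a script. Its argument "moves" is a list of rows, each a list of 3 entries, a list of its own where there are three numbers: the closure, from 0 (fully open) to 1 (shut), then the shift along the tool's x, y, z in cm, then the turn about the tool's z in degrees. In form: [[claw, [dx, dy, dz], roll], ...]. A call has 1 to 12 rows; each row is the pose to reach, as a shift and turn from the pose measured when the call began, along the tool's axes at that moment; what a row does not reach only later rows make up. A row lasts 1/8 s, in which the tool goes at most 62.5 mm and 10.7 degrees, less where a joint would pass 70% of its speed; a pose out of reach is approached as far as the arm can. A call with a gripper value outside its range is refused whole. The fingers move at their own pace and stop on an object; "grip_force" is the grip in N (left out, the last holds). Time passes only in rows, so rows that repeat a pose let the fingers close. It gives the time, the measured TCP pose, the force and the opening at its end, in the units of the state.
- r.sense(): the state, without advancing time (a new reading comes with each control period).
- r.grab_frame(name): name is "scene" or "top" or "wrist"; returns a dict with "color" (384x512x3 uint8, red, green, blue), "fx", "fy", "cx", "cy" (pixels), "pose" (4x4, takes a point from camera to world coordinates); the wrist camera has in their place "hand_eye" (4x4, takes a point from camera to tool coordinates, whose origin is the TCP and whose axes are the flange's). Camera axes: x right, y up, looking along -z (the intrinsics and any distortion apply to the point x, -y, -z); pixel columns grow to the right and rows downward; lengths in mm; the calibration is good to about 2 mm. A picture is of the moment at which its call begins: read the wrist's pose just before it. There is no depth.
- r.sign_off(): hands the job in, once; it reports no verdict.
Trained networks look in the newest picture that a camera, given by its name, has taken for a name from the list of things; names that differ only in an ending like _2 or _b are one class to them, and where a whole thing is asked for, a point or a joint stands for the part that bears it (a point fixed in the world has none). Each returns a list of dicts, best first, with "score" (0 to 1); they miss things now and then, are a little off and sometimes report something else, mostly with a low value. They report only what shows in the picture. A call takes as long as a camera call. They do not tell look-alikes from the thing itself.
- r.outline_of(thing, camera): "mask" (384x512 bool, what is visible of it) and "at" ([column, row] in pixels, amid what is visible of it).
- r.spot_point(thing, camera): "at" ([column, row] in pixels: a listed point, or the origin of a listed thing).
The state is a dict: "clock": time; "qpos": joint angles; "qvel": joint speeds; "joint_efforts": joint torques, N m; "eef_pos": TCP position; "tcp_rot": TCP orientation; "contact_force": force on the tool from outside, world axes, zero at the start; "wrist_torque": the same for the moment, N m; "opening": opening from 0.0 (shut) to 1.0 (fully open).
Only numpy, scipy, OpenCV 4.12 (cv2) and the standard library are available. Lean on these libraries where they do the work, as an engineer would, in place of code of your own. Each camera call takes 0.05 s, during which the arm holds its last target.

## Working session

There is one attempt and no reset: what is moved stays moved. The work goes in short steps, Python scripts to look and compute and a tool call to move; the robot and the scene stay as the last step left them, time stands still between calls to the robot, and variables do not carry over. Pictures are saved under pics/ and viewed, and the job is handed in when it is done.

Besides the shell and the picture viewer there is one more tool, called after ">>>" by a JSON object that holds its "api" and its "payload". drive_tool: Moves the arm, as the interface text tells. Its arguments: {"type":"object","properties":{"moves":{"type":"array"},"grip_force":{"type":"number"}},"required":["moves"]}

```bash
mkdir -p pics; ls
cat > h.py <<'E'
import numpy as np, cv2
from rig import r
def save(n,f):
    cv2.imwrite('pics/'+n+'.png', cv2.cvtColor(f['color'],cv2.COLOR_RGB2BGR))
E
python3 - <<'E'
from h import *
print(r.sense())
for n in ['scene','top','wrist']:
    f=r.grab_frame(n); save(n+'0',f)
    print(n,{k:(np.round(v,3).tolist() if not np.isscalar(v) else v) for k,v in f.items() if k!='color'})
E
```

```text
pics
{'clock': 0.0, 'qpos': array([ 1.11360670e+00,  3.53656289e-01,  1.63415111e+00,  5.99163871e-06,
        1.15521056e+00, -2.43060076e-03]), 'qvel': array([-4.24081116e-04, -9.17795420e-04, -1.17905619e-03,  1.05782513e-03,
       -4.69298354e-05, -4.66428541e-04]), 'joint_efforts': array([-4.57595925e-04, -6.05263495e+01, -3.42062581e+01,  3.09356892e-05,
        9.29452654e-03, -1.23116749e-05]), 'eef_pos': array([274.30482438, 560.98570902, 194.5493779 ]), 'tcp_rot': array([-3.14016737e+00, -8.94249696e-06,  2.68683119e+00]), 'contact_force': array([-0.56456482, -0.10583801, -0.20336581]), 'wrist_torque': array([0.00353841, 0.03087666, 0.00595904]), 'opening': 0.9972696126207058}
scene {'fx': 356.95192090284826, 'fy': 356.95192090284826, 'cx': 256.4540668214765, 'cy': 191.05000170883957, 'pose': [[0.611, 0.578, -0.541, 69.529], [-0.791, 0.439, -0.425, -529.32], [-0.008, 0.688, 0.726, 756.891], [0.0, 0.0, 0.0, 1.0]]}
top {'fx': 388.7919687231668, 'fy': 388.7919687231668, 'cx': 247.88923531638383, 'cy': 184.55523371238237, 'pose': [[0.001, 0.996, -0.094, 421.888], [-1.0, -0.001, -0.022, -157.291], [-0.022, 0.094, 0.995, 1348.027], [0.0, 0.0, 0.0, 1.0]]}
wrist {'fx': 269.6139320199857, 'fy': 269.6139320199857, 'cx': 258.73511861354297, 'cy': 187.73357795242603, 'hand_eye': [[0.001, 0.949, 0.315, 80.084], [1.0, -0.001, -0.001, 1.47], [-0.001, 0.315, -0.949, -179.323], [0.0, 0.0, 0.0, 1.0]]}
```

View pics/scene0.png

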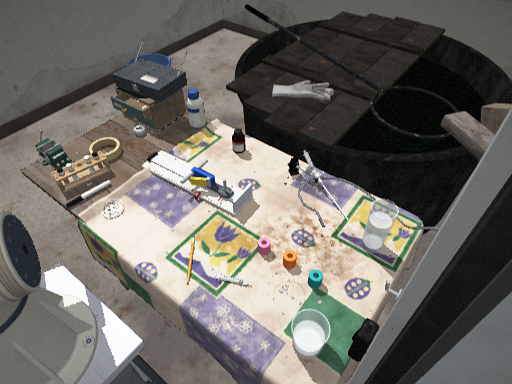

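View pics/top0.png

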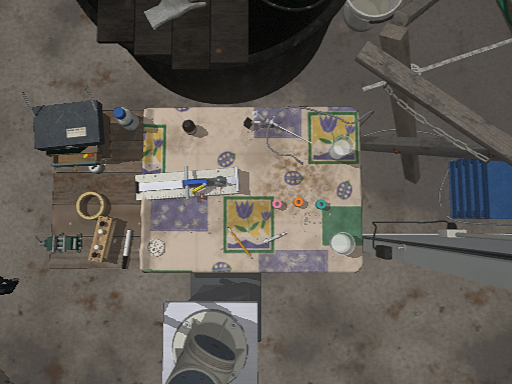

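View pics/wrist0.png

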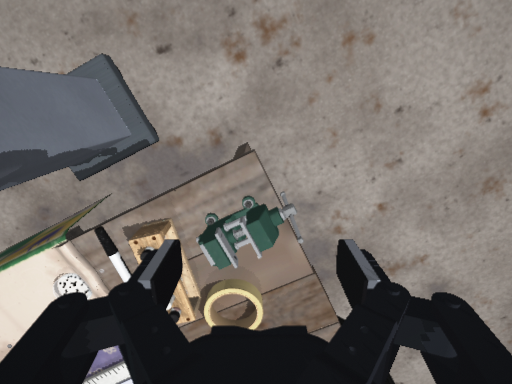

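```bash
cat >> h.py <<'E'
from scipy.spatial.transform import Rotation as Rt
def cam(f,s=None):
    if 'pose' in f: return f['pose']
    T=np.eye(4); T[:3,:3]=Rt.from_euler('xyz',s['tcp_rot']).as_matrix(); T[:3,3]=s['eef_pos']
    return T@f['hand_eye']
def ray(f,uv,P):
    d=np.array([(uv[0]-f['cx'])/f['fx'],-(uv[1]-f['cy'])/f['fy'],-1.])
    return P[:3,3],P[:3,:3]@d
def onz(f,uv,z,P):
    o,d=ray(f,uv,P); return o+d*(z-o[2])/d[2]
def proj(f,X,P):
    p=P[:3,:3].T@(np.asarray(X,float)-P[:3,3]); return np.array([f['cx']+f['fx']*p[0]/-p[2], f['cy']+f['fy']*p[1]/p[2]])
E
python3 - <<'E'
from h import *
Z=dict(board=0,sleeve_mid=18,post_tip=74,post_base=28,pointer=21.5,mark_line=20,crossbar=50,fin=45,lever_pad=45.5,grip_pad=45.5,glass_tall=0,glass_beaker=0,iodine_bottle=0)
for n in ['top','scene']:
    f=r.grab_frame(n)
    for k,z in Z.items():
        for d in r.spot_point(k,n)[:4]:
            print(n,k,round(d['score'],2),np.round(d['at'],1),onz(f,d['at'],z,f['pose']).round(1))
E
```

```text
top board 0.91 [189.9 185. ] [548.3  74.8   0. ]
top sleeve_mid 0.58 [322.7 203.4] [ 483.1 -383.3   18. ]
top sleeve_mid 0.39 [276.7 200.9] [ 491.7 -226.9   18. ]
top sleeve_mid 0.38 [296.9 202.9] [ 484.8 -295.6   18. ]
top post_tip 0.76 [215.6 181.2] [553.9 -22.9  74. ]
top post_tip 0.75 [188.9 133.7] [713.8  67.9  74. ]
top post_base 0.91 [216.7 182.3] [554.9 -21.9  28. ]
top pointer 0.87 [221.1 190.1] [528.6 -36.5  21.5]
top pointer 0.72 [187.2 134.9] [721.6  83.1  21.5]
top crossbar 0.59 [185.9 184.7] [544.7  79.7  50. ]
top fin 0.92 [199.4 183.1] [550.5  34.9  45. ]
top fin 0.25 [186.  182.8] [551.6  80.4  45. ]
top lever_pad 0.36 [200.  189.4] [529.1  32.5  45.5]
top glass_tall 0.75 [335.6 154.2] [ 655.7 -434.2    0. ]
top glass_beaker 0.85 [339.7 240.6] [ 356.7 -442.1    0. ]
top glass_beaker 0.66 [216.5 176.6] [577.7 -18.1   0. ]
top iodine_bottle 0.54 [190.2 131. ] [740.4  76.5   0. ]
scene board 0.82 [195.4 180.4] [557.1  87.7   0. ]
scene sleeve_mid 0.7 [286.4 261.1] [ 480.1 -295.4   18. ]
scene sleeve_mid 0.58 [315.1 279.7] [ 479.  -376.1   18. ]
scene sleeve_mid 0.57 [26
[... 219 characters left out ...]
 [372.9 245.4] [ 640.1 -441.5   28. ]
scene pointer 0.97 [221.6 198. ] [537.4 -37.2  21.5]
scene mark_line 0.52 [196. 191.] [514.4  39.9  20. ]
scene mark_line 0.28 [220.4 191. ] [556.5 -15.6  20. ]
scene crossbar 0.7 [192.2 170.9] [547.3  81.8  50. ]
scene fin 0.65 [203.6 180.1] [543.   33.4  45. ]
scene lever_pad 0.57 [307.4 344.6] [ 333.4 -443.5   45.5]
scene lever_pad 0.5 [200.6 181.7] [532.9  35.3  45.5]
scene lever_pad 0.41 [222.  188.4] [549.8 -30.3  45.5]
scene glass_tall 0.7 [374.1 245.7] [ 663. -441.    0.]
scene glass_beaker 0.71 [198.6 192.1] [527.9  46.1   0. ]
scene glass_beaker 0.55 [308.5 346.2] [ 348.9 -441.5    0. ]
scene iodine_bottle 0.56 [237.4 146.9] [754.6  87.7   0. ]
```

```bash
cat >> h.py <<'E'
def to(target,yaw=None):
    s=r.sense(); R=Rt.from_euler('xyz',s['tcp_rot']).as_matrix()
    d=R.T@(np.asarray(target,float)-s['eef_pos'])/10
    t=None
    if yaw is not None:
        t=np.degrees((s['tcp_rot'][2]-yaw+np.pi)%(2*np.pi)-np.pi)
    print('shift cm',d.round(2),'turn deg',t, 'tcp',s['eef_pos'].round(1),s['tcp_rot'].round(4),'t',round(s['clock'],2))
E
python3 - <<'E'
from h import *
to([545,95,210],1.65)
E
```

```text
shift cm [-44.79 -30.02  -1.47] turn deg 59.40101909721877 tcp [274.6 561.5 195.3] [ 3.1416 -0.      2.6867] t 1.55
```

>>> {"api": "drive_tool", "payload": {"moves": [[0,[-5,-3.3,-1.5],10],[0,[-10,-6.6,-1.5],20],[0,[-15,-10,-1.5],30],[0,[-20,-13.4,-1.5],40],[0,[-25,-16.7,-1.5],50],[0,[-30,-20,-1.5],59.4],[0,[-35,-23.4,-1.5],59.4],[0,[-40,-26.8,-1.5],59.4],[0,[-44.8,-30,-1.5],59.4],[0,[-44.8,-30,-1.5],59.4],[0,[-44.8,-30,-1.5],59.4]]}}

```text
clock: 2.92
eef_pos: [544.9, 95.2, 210.1]
tcp_rot: [-3.141, -0.0, 1.649]
contact_force: [-0.2, -0.2, -0.9]
opening: 0.999
```

```bash
cat >> h.py <<'E'
Z=dict(board=0,sleeve_mid=18,post_tip=74,post_base=28,pointer=21.5,mark_line=20,crossbar=50,fin=45,lever_pad=45.5,grip_pad=45.5,glass_tall=0,glass_beaker=0,iodine_bottle=0)
def wr(name,keys):
    s=r.sense(); f=r.grab_frame('wrist'); save(name,f); P=cam(f,s)
    print('tcp',s['eef_pos'].round(1),s['tcp_rot'].round(4),'t',round(s['clock'],2),'F',s['contact_force'].round(1),'op',round(s['opening'],3))
    for k in keys:
        for d in r.spot_point(k,'wrist')[:3]:
            print(k,round(d['score'],2),np.round(d['at'],1),onz(f,d['at'],Z[k],P).round(1))
    return f,P,s
E
python3 - <<'E'
from h import *
wr('w1',['board','post_tip','post_base','pointer','mark_line','crossbar','fin','lever_pad'])
E
```

```text
tcp [544.9  95.2 210.1] [-3.141e+00 -4.000e-04  1.649e+00] t 2.92 F [-0.2 -0.2 -0.9] op 0.999
board 0.62 [261.7 168.2] [552.3  79.1   0. ]
post_tip 0.96 [261.6 259.5] [560.3 -28.8  74. ]
post_base 0.91 [261.2 244.9] [560.6 -33.3  28. ]
pointer 0.87 [242.5 242.3] [531.8 -34.8  21.5]
pointer 0.59 [265.2 202.7] [561.   33.1  21.5]
mark_line 0.41 [230.6 200.4] [510.2  32.2  20. ]
fin 0.61 [263.2 202.4] [556.9  42.5  45. ]
lever_pad 0.57 [242.6 201.4] [528.7  42.   45.5]
```

View pics/w1.png

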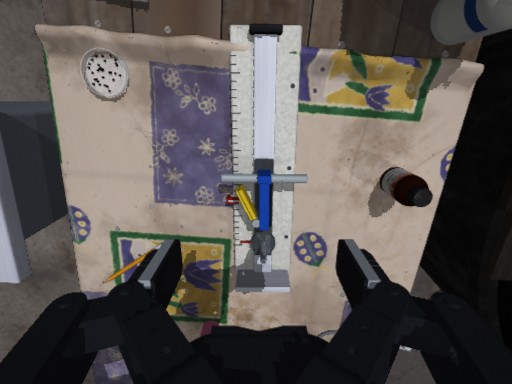

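Run:
```python
import cv2
a=cv2.imread('pics/w1.png')[20:300,190:340]
a=cv2.resize(a,None,fx=4,fy=4,interpolation=cv2.INTER_CUBIC)
cv2.imwrite('pics/w1a.png',a[:600]);cv2.imwrite('pics/w1b.png',a[520:])
```

```text
(no output)
```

View pics/w1a.png

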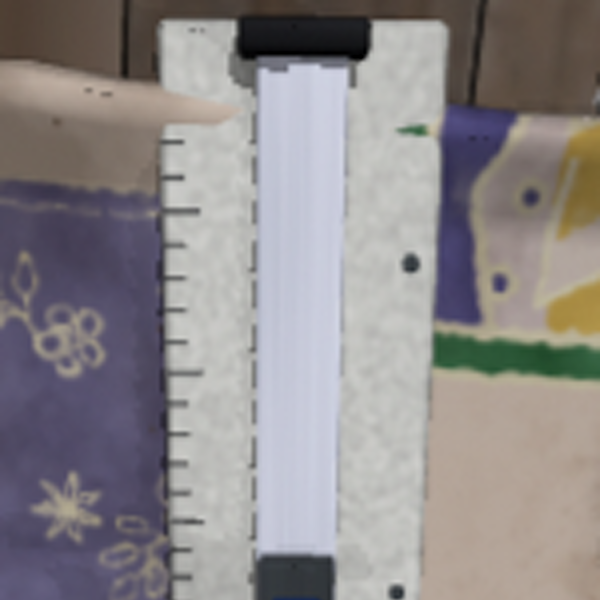

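View pics/w1b.png

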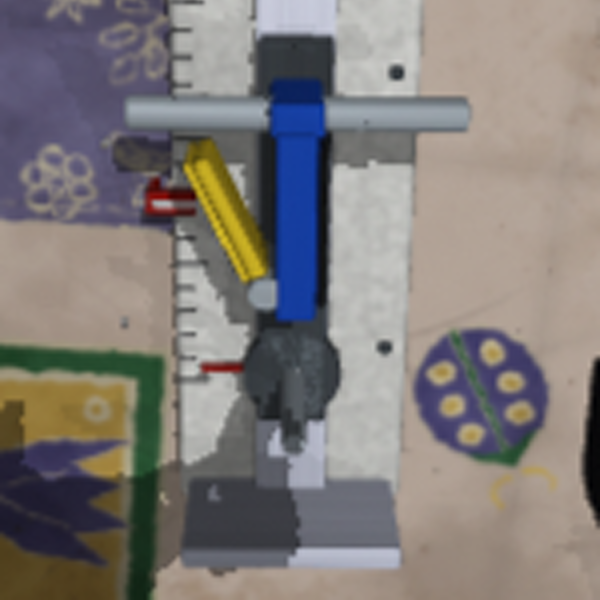

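Run:
```python
from h import *
s=r.sense(); f=r.grab_frame('wrist'); P=cam(f,s)
for n,uv,z in [('pointer',(240,241.8),21.5),('mark',(234,200.5),20),('cbL',(221.2,178),50),('cbR',(307.5,178.8),50),('tip',(263,260),74),('seat',(263,243),28),('LT',(230,25),14),('LB',(234.5,270),14),('RT',(301.7,25),14),('RB',(291.2,267),14)]:
    print(n,onz(f,uv,z,P).round(1))
```

```text
pointer [528.5 -34.1  21.5]
mark [515.6  32.6  20. ]
cbL [499.2  74.6  50. ]
cbR [612.2  82.6  50. ]
tip [562.8 -29.2  74. ]
seat [563.5 -29.6  28. ]
LT [498.3 259.4  14. ]
LB [522.4 -91.   14. ]
RT [585.7 266.6  14. ]
RB [614.  -77.8  14. ]
```

Run:
```python
from h import *
to([484,-294,110],1.643)
```

```text
shift cm [-38.34  -9.21  10.04] turn deg 0.4424142328273416 tcp [545.2  95.5 210.4] [3.1414 0.     1.6507] t 3.42
```

>>> {"api": "drive_tool", "payload": {"moves": [[0,[-5.5,-1.3,0],0.4],[0,[-11,-2.6,0],0.4],[0,[-16.5,-4,0],0.4],[0,[-22,-5.3,0],0.4],[0,[-27.5,-6.6,2],0.4],[0,[-33,-7.9,6],0.4],[0,[-38.3,-9.2,10],0.4],[0,[-38.3,-9.2,10],0.4],[0,[-38.3,-9.2,10],0.4]]}}

```text
clock: 4.55
eef_pos: [483.8, -293.6, 110.0]
tcp_rot: [-3.141, -0.001, 1.642]
contact_force: [-0.1, -0.1, -0.4]
opening: 1.001
```

Run:
```python
from h import *
f,P,s=wr('w2',['sleeve_mid'])
hsv=cv2.cvtColor(f['color'],cv2.COLOR_RGB2HSV)
for d in r.outline_of('sleeve_mid','wrist')[:4]:
    m=d['mask']; c=np.median(f['color'][m],0); ys,xs=np.where(m); print(d['score'],d['at'],c,xs.min(),xs.max(),ys.min(),ys.max())
cv2.imwrite('pics/w2z.png',cv2.resize(cv2.cvtColor(f['color'],cv2.COLOR_RGB2BGR)[100:300,160:360],None,fx=3,fy=3,interpolation=cv2.INTER_CUBIC))
```

```text
tcp [ 483.8 -293.6  110. ] [-3.1410e+00 -9.0000e-04  1.6424e+00] t 4.55 F [-0.1 -0.1 -0.4] op 1.001
sleeve_mid 0.97 [267.2 111.5] [ 488.5 -223.2   18. ]
sleeve_mid 0.81 [249.1 246.1] [ 480.1 -372.3   18. ]
sleeve_mid 0.78 [265.1 183.2] [ 492.3 -296.    18. ]
0.92 [266.0, 184.5] [208. 105.  29.] 248 280 166 203
0.85 [251.2, 246.6] [21. 93. 95.] 237 265 229 267
0.66 [269.2, 111.1] [211. 113. 153.] 246 280 96 131
```

View pics/w2z.png

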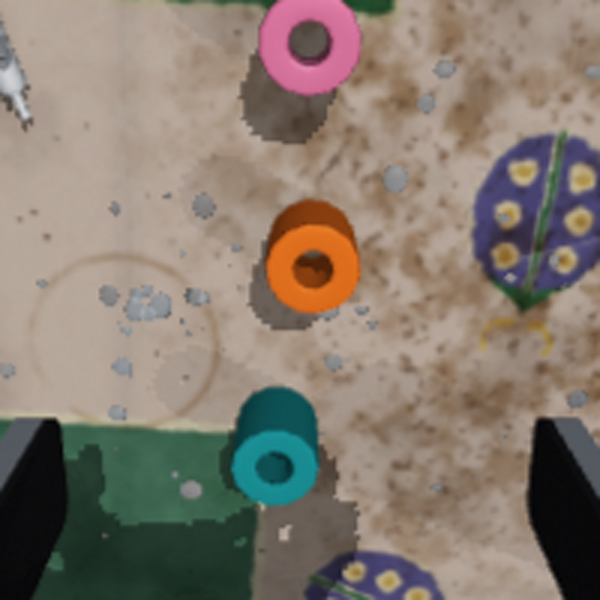

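Run:
```python
from h import *
s=r.sense(); f=r.grab_frame('wrist'); P=cam(f,s)
c=onz(f,(264.1,189.7),36,P); print(c, 'diam', np.linalg.norm(onz(f,(249,189.7),36,P)-onz(f,(279.7,189.7),36,P)))
to([c[0],c[1],6],1.643)
```

```text
[ 492.52311684 -296.95768321   36.        ] diam 30.643621950711264
shift cm [-0.47  0.7  10.55] turn deg 0.12482914899441025 tcp [ 485.  -292.7  111.5] [3.1400e+00 9.0000e-04 1.6452e+00] t 4.75
```

>>> {"api": "drive_tool", "payload": {"grip_force": 40, "moves": [[0,[-0.45,0.7,4],0.1],[0,[-0.45,0.7,8],0.1],[0,[-0.45,0.7,10.4],0.1],[0,[-0.45,0.7,10.4],0.1],[0.5,[-0.45,0.7,10.4],0.1],[1,[-0.45,0.7,10.4],0.1],[1,[-0.45,0.7,10.4],0.1],[1,[-0.45,0.7,10.4],0.1],[1,[-0.45,0.7,10.4],0.1],[1,[-0.45,0.7,10.4],0.1]]}}

```text
clock: 6.0
eef_pos: [492.5, -296.8, 7.5]
tcp_rot: [3.14, 0.001, 1.643]
contact_force: [0.1, 0.8, 0.7]
opening: -0.002
```

Run:
```python
from h import *
f,P,s=wr('w3',[])
print(s['opening']*85)
```

```text
tcp [ 492.5 -296.8    7.5] [3.1400e+00 8.0000e-04 1.6434e+00] t 6.0 F [0.1 0.8 0.7] op -0.002
-0.16933481804346381
```

View pics/w3.png

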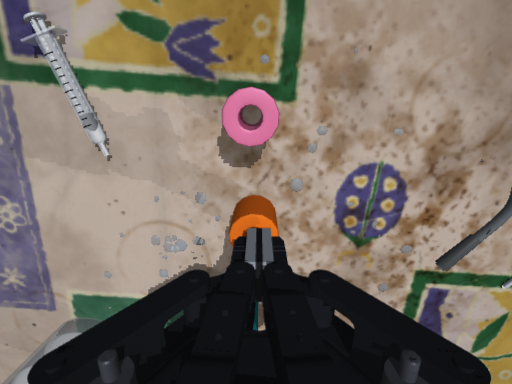

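Run:
```python
from h import *
s=r.sense(); f=r.grab_frame('wrist'); P=cam(f,s)
print('pink now',onz(f,(250.5,116),36,P),'orange now',onz(f,(254,221),36,P))
# earlier pose
T=np.eye(4); T[:3,:3]=Rt.from_euler('xyz',[3.141,0,1.643]).as_matrix(); T[:3,3]=[484.2,-293.3,110.5]
P=T@f['hand_eye']
print('pink then',onz(f,(263,114.3),36,P),'orange then',onz(f,(264.1,189.7),36,P),'teal',onz(f,(160+276/3,100+467/3),36,P))
a=cv2.cvtColor(f['color'],cv2.COLOR_RGB2BGR)[80:280,170:340]
cv2.imwrite('pics/w3z.png',cv2.resize(a,None,fx=3,fy=3,interpolation=cv2.INTER_CUBIC))
f=r.grab_frame('scene')
a=cv2.cvtColor(f['color'],cv2.COLOR_RGB2BGR)[200:320,220:370]
cv2.imwrite('pics/s3z.png',cv2.resize(a,None,fx=5,fy=5,interpolation=cv2.INTER_CUBIC))
```

```text
pink now [ 484.30150828 -224.42084575   36.        ] orange now [ 490.43582715 -286.60501423   36.        ]
pink then [ 484.84969438 -225.00612992   36.        ] orange then [ 491.59417185 -297.13748612   36.        ] teal [ 484.51596274 -373.22885631   36.        ]
```

View pics/w3z.png

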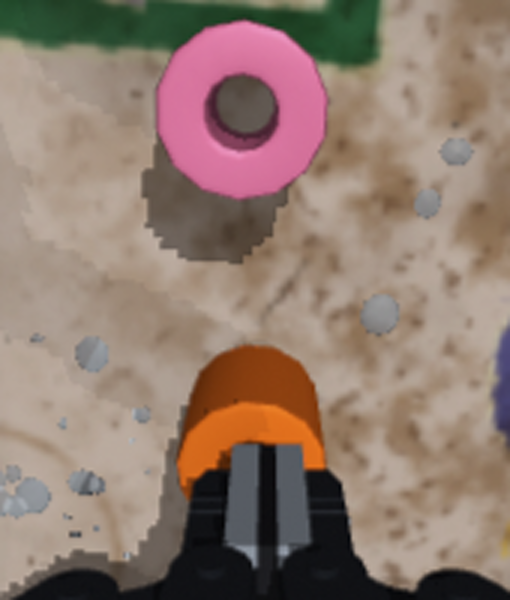

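View pics/s3z.png

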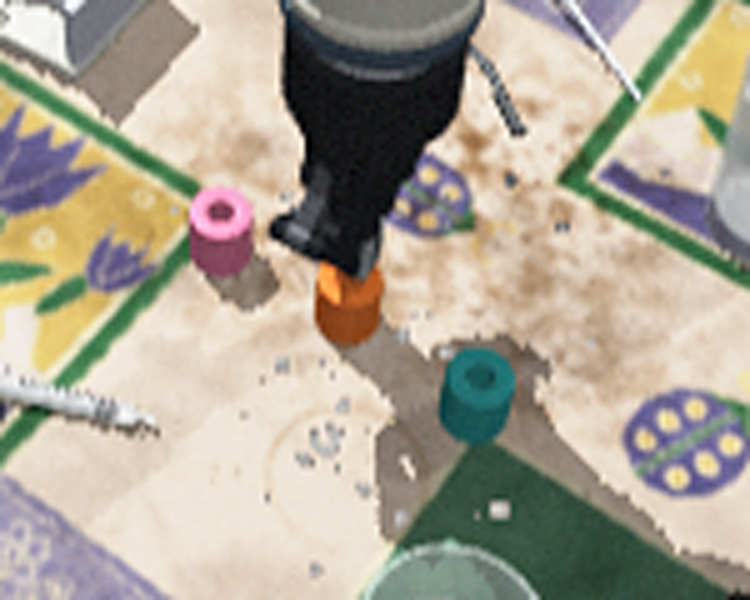

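```bash
python3 - <<'E'
from h import *
s=r.sense(); T=np.eye(4); T[:3,:3]=Rt.from_euler('xyz',s['tcp_rot']).as_matrix(); T[:3,3]=s['eef_pos']
print(s['eef_pos'],s['qpos'],s['opening'])
fs=r.grab_frame('scene'); fw=r.grab_frame('wrist'); ft=r.grab_frame('top'); P=cam(fw,s)
save('top3',ft)
for z in [0,-19,-40,-73]:
  for x in [0,11]:
    X=(T@[x,0,z,1])[:3]
    a=proj(fs,X,fs['pose']); b=proj(fw,X,P)
    print(x,z,'scene zoom',((a-[220,200])*5).round(),'wrist zoom',((b-[170,80])*3).round(), 'top',proj(ft,X,ft['pose']).round(1))
E
python3 -c "
import cv2
a=cv2.imread('pics/top3.png')[150:270,230:370]
cv2.imwrite('pics/top3z.png',cv2.resize(a,None,fx=5,fy=5,interpolation=cv2.INTER_CUBIC))"
```

```text
[ 492.50169001 -296.78037309    7.49425059] [-5.45106635e-01  5.16496930e-01  1.87594812e+00  3.81126325e-04
  7.47375550e-01 -6.17952847e-01] -0.005007423867431986
0 0 scene zoom [348. 301.] wrist zoom [259. 411.] top [296.9 200.8]
11 0 scene zoom [328. 291.] wrist zoom [259. 369.] top [293.7 201. ]
0 -19 scene zoom [350. 280.] wrist zoom [259. 447.] top [297.5 200.5]
11 -19 scene zoom [330. 269.] wrist zoom [259. 401.] top [294.2 200.8]
0 -40 scene zoom [353. 255.] wrist zoom [258. 496.] top [298.1 200.2]
11 -40 scene zoom [332. 244.] wrist zoom [258. 446.] top [294.8 200.4]
0 -73 scene zoom [357. 214.] wrist zoom [256. 605.] top [299.2 199.7]
11 -73 scene zoom [336. 204.] wrist zoom [256. 545.] top [295.8 199.9]
```

View pics/top3z.png

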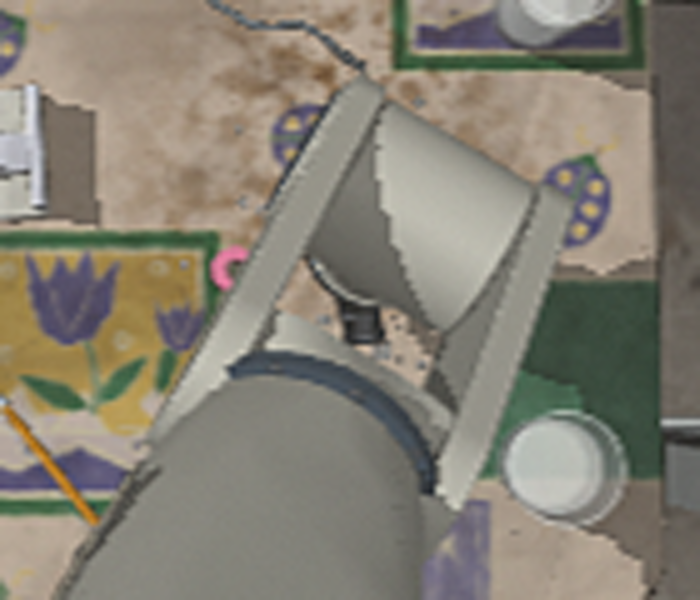

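>>> {"api": "drive_tool", "payload": {"moves": [[1,[0,0,-1],0],[1,[0,0,-2],0],[1,[0,0,-3.5],0],[1,[0,0,-5],0],[1,[0,0,-5],0]]}}

```text
clock: 6.92
eef_pos: [493.5, -297.4, 59.4]
tcp_rot: [3.137, 0.003, 1.643]
contact_force: [-0.1, 0.3, -0.2]
opening: -0.001
```

Run:
```python
from h import *
f,P,s=wr('w4',[])
a=cv2.cvtColor(f['color'],cv2.COLOR_RGB2BGR)[80:280,170:340]
f=r.grab_frame('scene')
b=cv2.cvtColor(f['color'],cv2.COLOR_RGB2BGR)[220:320,240:340]
cv2.imwrite('pics/w4z.png',np.hstack([cv2.resize(a,None,fx=2,fy=2,interpolation=cv2.INTER_CUBIC),cv2.resize(b,(400,400),interpolation=cv2.INTER_CUBIC)]))
```

```text
tcp [ 493.5 -297.4   59.4] [3.1375e+00 2.6000e-03 1.6434e+00] t 6.92 F [-0.1  0.3 -0.2] op -0.001
```

View pics/w4z.png

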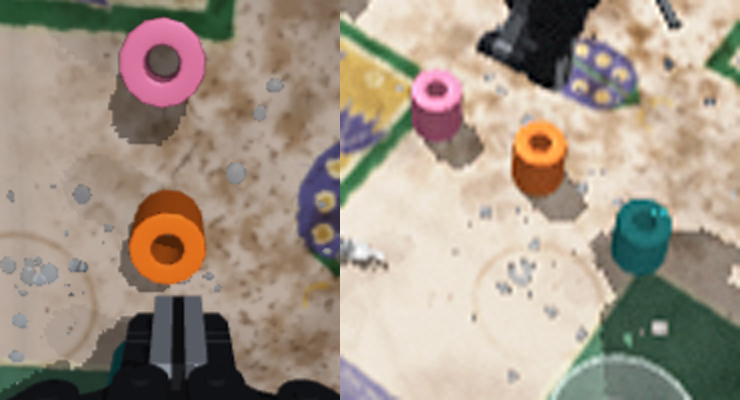

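Run:
```python
from h import *
s=r.sense(); T=np.eye(4); T[:3,:3]=Rt.from_euler('xyz',s['tcp_rot']).as_matrix(); T[:3,3]=s['eef_pos']
fs=r.grab_frame('scene'); fw=r.grab_frame('wrist'); P=cam(fw,s)
a=cv2.cvtColor(fs['color'],cv2.COLOR_RGB2BGR)[180:280,240:340]
b=cv2.cvtColor(fw['color'],cv2.COLOR_RGB2BGR)[190:290,210:310]
A=cv2.resize(a,None,fx=4,fy=4,interpolation=cv2.INTER_CUBIC); B=cv2.resize(b,None,fx=4,fy=4,interpolation=cv2.INTER_CUBIC)
for z,c in [(0,(0,0,255)),(-19,(0,255,0)),(-38,(255,0,0))]:
  for x in [-11,11]:
    for y in [-5,5]:
      X=(T@[x,y,z,1])[:3]
      p=(proj(fs,X,fs['pose'])-[240,180])*4; q=(proj(fw,X,P)-[210,190])*4
      cv2.circle(A,tuple(int(v) for v in p),2,c,-1); cv2.circle(B,tuple(int(v) for v in q),2,c,-1)
cv2.imwrite('pics/z4.png',np.hstack([A,B]))
```

```text
(no output)
```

View pics/z4.png

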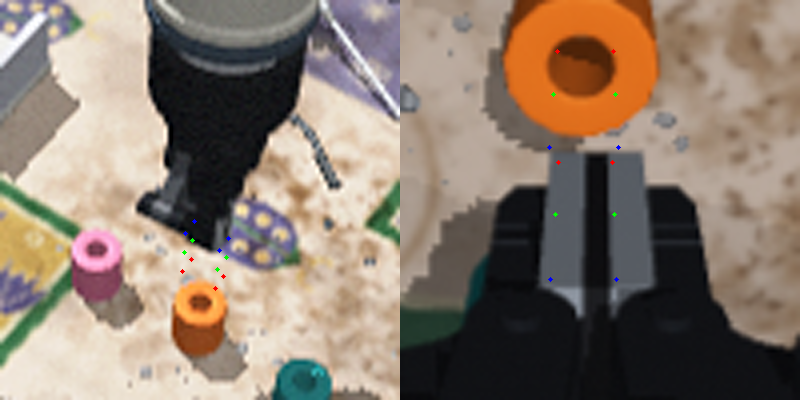

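Run:
```python
from h import *
s=r.sense(); f=r.grab_frame('wrist'); P=cam(f,s)
print('orange now',onz(f,(255.5,206.7),36,P),'pink',onz(f,(251.5,111.5),36,P), s['eef_pos'])
```

```text
orange now [ 491.20223317 -297.19743075   36.        ] pink [ 483.21814979 -224.06613918   36.        ] [ 492.04247562 -296.49546959   57.09365862]
```

>>> {"api": "drive_tool", "payload": {"moves": [[1,[-3.5,0,0],0],[1,[-3.5,0,3],0],[1,[-3.5,0,4.5],0],[1,[-3.5,0,5.2],0],[1,[-3.5,0,5.2],0]]}}

```text
clock: 7.8
eef_pos: [494.4, -330.9, 4.7]
tcp_rot: [3.142, -0.0, 1.644]
contact_force: [-0.4, -0.7, 0.7]
opening: -0.0
```

>>> {"api": "drive_tool", "payload": {"moves": [[1,[0,0,0.4],0],[1,[0,0,0.8],0],[1,[0,0,1.2],0]]}}

```text
clock: 8.18
eef_pos: [494.5, -331.0, -7.3]
tcp_rot: [3.141, -0.0, 1.644]
contact_force: [-0.5, -0.2, -0.3]
opening: -0.001
```

>>> {"api": "drive_tool", "payload": {"moves": [[1,[0,0,0.7],0],[1,[0,0,1.4],0],[1,[0,0,1.8],0],[1,[0,0,1.8],0]]}}

```text
clock: 8.68
eef_pos: [494.3, -330.8, -25.8]
tcp_rot: [-3.141, -0.001, 1.644]
contact_force: [-0.4, -0.5, 0.4]
opening: -0.001
```

Run:
```python
from h import *
f,P,s=wr('w5',[])
a=cv2.cvtColor(f['color'],cv2.COLOR_RGB2BGR)[80:280,170:340]
f=r.grab_frame('scene')
b=cv2.cvtColor(f['color'],cv2.COLOR_RGB2BGR)[220:320,240:340]
cv2.imwrite('pics/w5z.png',np.hstack([cv2.resize(a,None,fx=2,fy=2,interpolation=cv2.INTER_CUBIC),cv2.resize(b,(400,400),interpolation=cv2.INTER_CUBIC)]))
```

```text
tcp [ 494.3 -330.8  -25.8] [-3.1413e+00 -6.0000e-04  1.6439e+00] t 8.68 F [-0.4 -0.5  0.4] op -0.001
```

View pics/w5z.png

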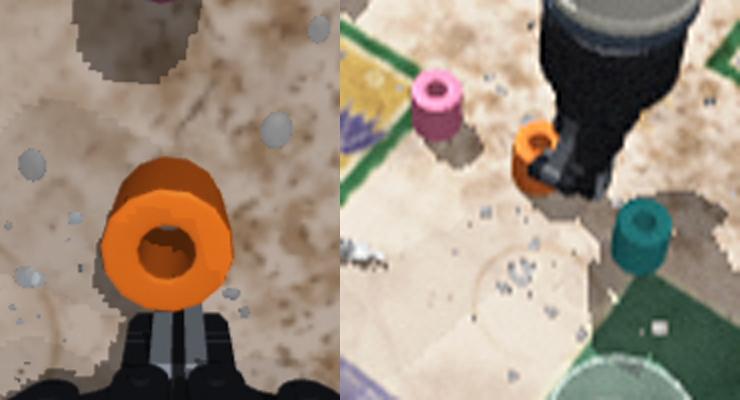

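>>> {"api": "drive_tool", "payload": {"moves": [[1,[0,0,0.3],0],[1,[0,0,0.6],0],[1,[0,0,0.6],0]]}}

```text
clock: 9.15
eef_pos: [494.4, -330.9, -31.5]
tcp_rot: [3.142, -0.0, 1.644]
contact_force: [0.5, -0.2, 0.7]
opening: -0.001
```

>>> {"api": "drive_tool", "payload": {"moves": [[1,[0,0,0.2],0],[1,[0,0,0.4],0],[1,[0,0,0.4],0]]}}

```text
clock: 9.52
eef_pos: [494.4, -330.8, -35.7]
tcp_rot: [-3.141, -0.0, 1.644]
contact_force: [-0.3, -0.8, 0.1]
opening: -0.001
```

>>> {"api": "drive_tool", "payload": {"moves": [[1,[0,0,0.15],0],[1,[0,0,0.3],0],[1,[0,0,0.3],0]]}}

```text
clock: 9.9
eef_pos: [494.6, -331.0, -36.0]
tcp_rot: [3.141, -0.0, 1.644]
contact_force: [-7.7, 5.7, 31.4]
opening: -0.005
```

>>> {"api": "drive_tool", "payload": {"moves": [[1,[0,0,-4],0],[0,[0,0,-8],0],[0,[0,0,-8],0],[0,[3.3,0,-8],0],[0,[3.3,0,-8],0]]}}

```text
clock: 10.52
eef_pos: [490.9, -296.1, 42.9]
tcp_rot: [-3.14, -0.002, 1.645]
contact_force: [0.9, -0.5, 0.3]
opening: 0.843
```

Run:
```python
from h import *
f,P,s=wr('w6',['sleeve_mid'])
a=cv2.cvtColor(f['color'],cv2.COLOR_RGB2BGR)[150:300,160:360]
cv2.imwrite('pics/w6z.png',cv2.resize(a,None,fx=4,fy=4,interpolation=cv2.INTER_CUBIC))
to([491.2,-297.2,-29],1.643)
```

```text
tcp [ 490.9 -296.1   42.9] [-3.1397e+00 -2.0000e-03  1.6452e+00] t 10.53 F [ 0.9 -0.5  0.3] op 0.843
sleeve_mid 0.93 [257.3 114.8] [ 486.2 -225.8   18. ]
sleeve_mid 0.86 [259.6 203.6] [ 493.2 -295.3   18. ]
sleeve_mid 0.84 [239.  284.3] [ 480.6 -374.9   18. ]
shift cm [ 0.07 -0.06  7.23] turn deg 0.0941429258724301 tcp [ 491.9 -297.9   43.3] [-3.1410e+00 -6.0000e-04  1.6446e+00] t 10.62
```

View pics/w6z.png

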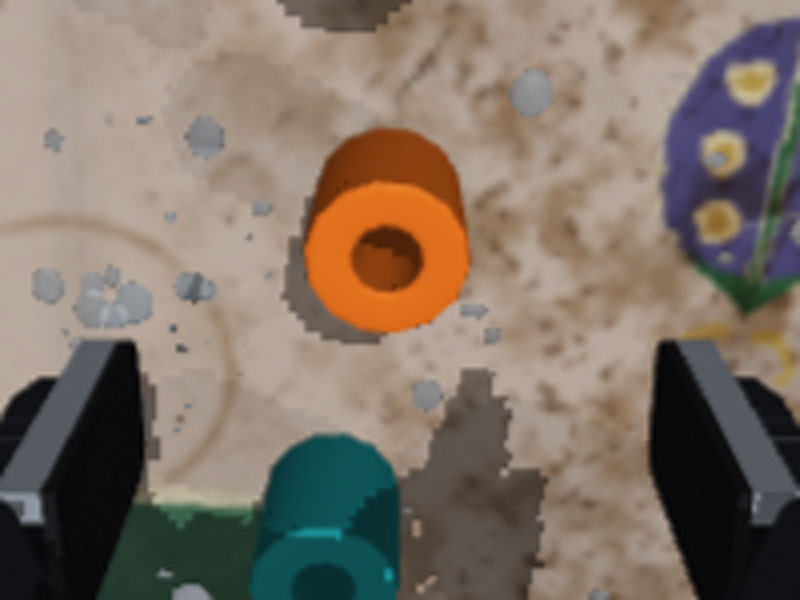

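>>> {"api": "drive_tool", "payload": {"grip_force": 40, "moves": [[0,[0.1,-0.1,4],0.1],[0,[0.1,-0.1,7.2],0.1],[0,[0.1,-0.1,7.2],0.1],[0.5,[0.1,-0.1,7.2],0.1],[1,[0.1,-0.1,7.2],0.1],[1,[0.1,-0.1,7.2],0.1],[1,[0.1,-0.1,7.2],0.1],[1,[0.1,-0.1,7.2],0.1],[1,[0.1,-0.1,7.2],0.1]]}}

```text
clock: 11.75
eef_pos: [491.6, -297.4, -27.4]
tcp_rot: [3.141, 0.001, 1.643]
contact_force: [-1.4, -0.4, 6.4]
opening: 0.362
```

Run:
```python
from h import *
f,P,s=wr('w7',[])
a=cv2.cvtColor(f['color'],cv2.COLOR_RGB2BGR)[150:300,160:360]
cv2.imwrite('pics/w7z.png',cv2.resize(a,None,fx=4,fy=4,interpolation=cv2.INTER_CUBIC))
print(s['opening']*85)
```

```text
tcp [ 491.6 -297.4  -27.4] [3.1406e+00 5.0000e-04 1.6430e+00] t 11.75 F [-1.4 -0.4  6.4] op 0.362
30.731111422661392
```

View pics/w7z.png

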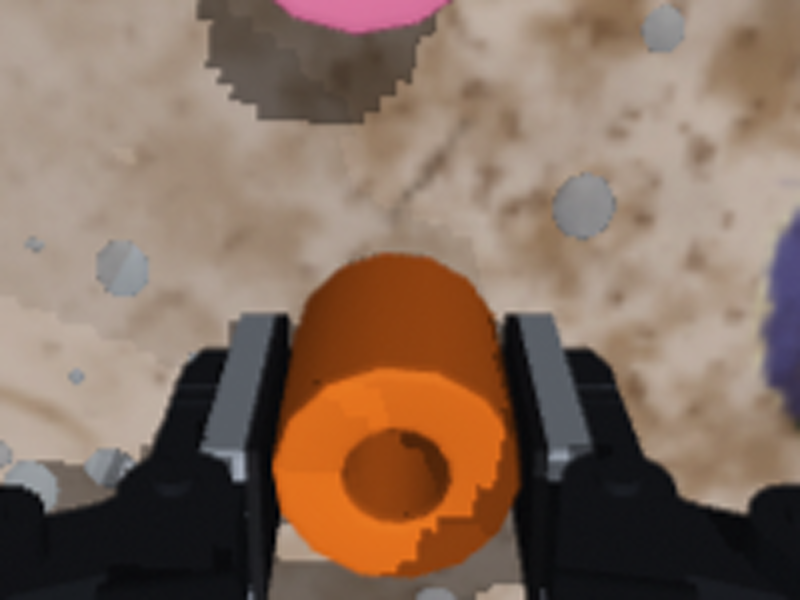

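```bash
cat >> h.py <<'E'
def toolpt(f,uv,z):
    H=f['hand_eye']; d=H[:3,:3]@np.array([(uv[0]-f['cx'])/f['fx'],-(uv[1]-f['cy'])/f['fy'],-1.]); o=H[:3,3]
    return o+d*(z-o[2])/d[2]
E
python3 - <<'E'
from h import *
f=r.grab_frame('wrist')
print(toolpt(f,(259,268.3),-63.4))
to([561,-95,48],1.643)
E
```

```text
[  0.7168966    1.76850464 -63.4       ]
shift cm [19.69  8.39 -7.54] turn deg -0.0032611649907334428 tcp [ 491.6 -297.4  -27.4] [3.1407e+00 5.0000e-04 1.6429e+00] t 11.85
```

>>> {"api": "drive_tool", "payload": {"moves": [[1,[0,0,-5],0],[1,[0,0,-10],0],[1,[5,2.1,-11],0],[1,[10,4.3,-11],0],[1,[15,6.4,-11],0],[1,[19.7,8.4,-9],0],[1,[19.7,8.4,-7.5],0],[1,[19.7,8.4,-7.5],0],[1,[19.7,8.4,-7.5],0]]}}

```text
clock: 12.98
eef_pos: [561.0, -95.9, 48.1]
tcp_rot: [3.14, 0.001, 1.642]
contact_force: [-0.8, -1.1, -0.5]
opening: 0.364
```

Run:
```python
from h import *
f,P,s=wr('w8',['post_tip','post_base','pointer','mark_line'])
a=cv2.cvtColor(f['color'],cv2.COLOR_RGB2BGR)[50:300,160:360]
cv2.imwrite('pics/w8z.png',cv2.resize(a,None,fx=3,fy=2.4,interpolation=cv2.INTER_CUBIC))
cv2.imwrite('pics/w8y.png',cv2.resize(a[30:180],None,fx=4,fy=4,interpolation=cv2.INTER_CUBIC))
```

```text
tcp [561.  -95.9  48.1] [3.1403e+00 8.0000e-04 1.6418e+00] t 12.97 F [-0.8 -1.1 -0.5] op 0.364
post_tip 0.61 [263.3 130.8] [560.6 -31.2  74. ]
post_base 0.74 [263.5 121.5] [561.4 -29.7  28. ]
pointer 0.76 [215.6 121.1] [526.  -32.5  21.5]
mark_line 0.95 [197.8  18.3] [512.5  33.7  20. ]
```

View pics/w8.png

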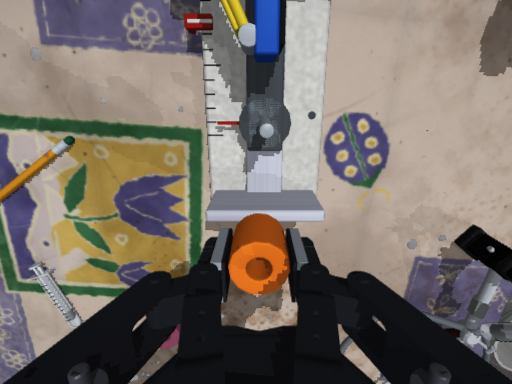

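View pics/w8y.png

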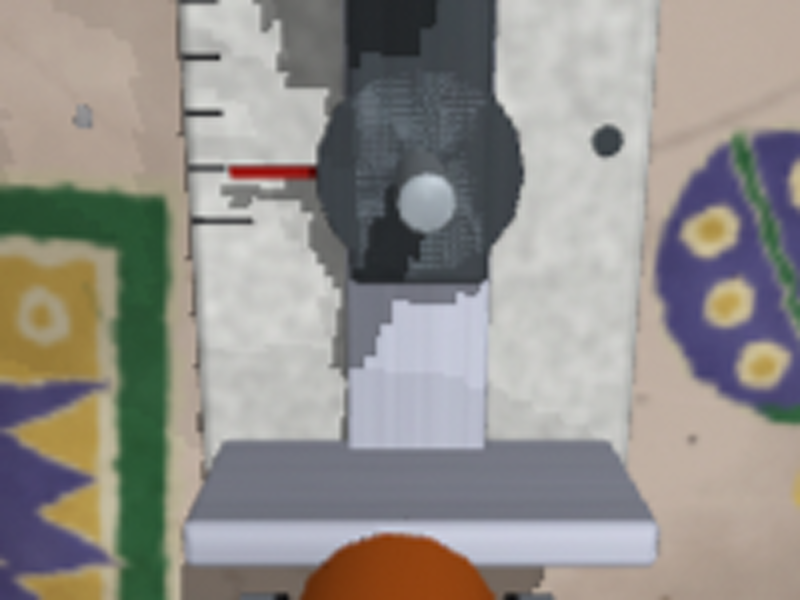

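Run:
```python
from h import *
s=r.sense(); f=r.grab_frame('wrist'); P=cam(f,s)
z=s['eef_pos'][2]; print(s['eef_pos'],s['tcp_rot'])
for z in (48.1,):
  print('tip',toolpt(f,(266.75,130.5),z-74),'seat',toolpt(f,(265,123.75),z-28),'ptr',toolpt(f,(217.3,80+172/4),z-21.5),'mark',toolpt(f,(197.8,21.5),z-20))
a=cv2.cvtColor(f['color'],cv2.COLOR_RGB2BGR)[0:300,170:360]
cv2.imwrite('pics/w9a.png',cv2.resize(a[:150],None,fx=4,fy=4,interpolation=cv2.INTER_CUBIC))
cv2.imwrite('pics/w9b.png',cv2.resize(a[150:],None,fx=4,fy=4,interpolation=cv2.INTER_CUBIC))
```

```text
[561.259681   -95.59307904  48.07793465] [3.13984194e+00 7.54219780e-04 1.64185711e+00]
tip [ 64.7321983    6.08405491 -25.9       ] seat [64.41652371  6.14759844 20.1       ] ptr [ 64.36394204 -29.25317746  26.6       ] mark [130.87647289 -39.44040825  28.1       ]
```

View pics/w9a.png

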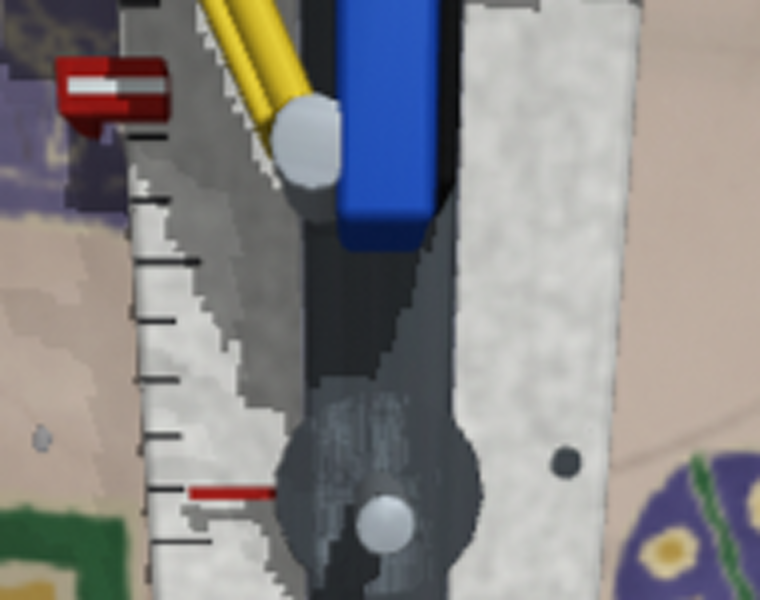

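View pics/w9b.png

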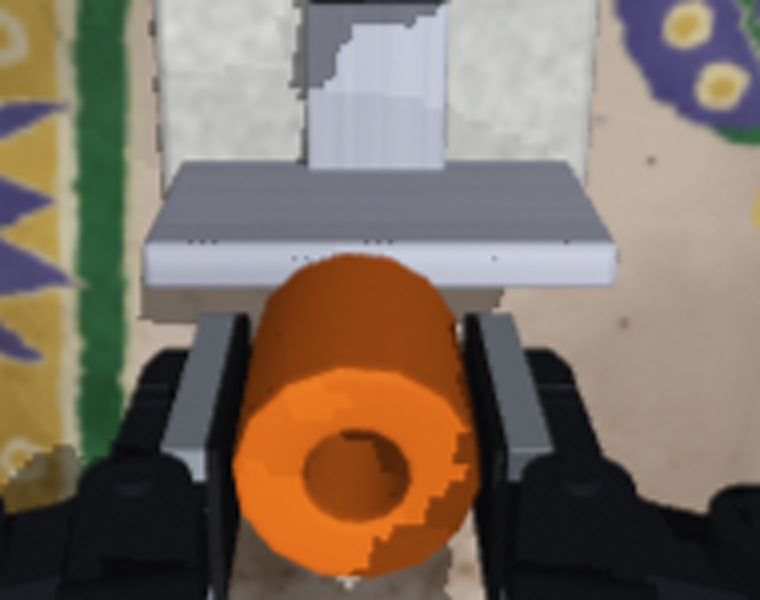

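>>> {"api": "drive_tool", "payload": {"moves": [[1,[0,0,-1.5],0],[1,[3,0.2,-1.5],0],[1,[6.39,0.43,-1.5],0],[1,[6.39,0.43,-1.5],0],[1,[6.39,0.43,-1.5],0]]}}

```text
clock: 13.9
eef_pos: [561.3, -31.7, 63.7]
tcp_rot: [3.139, 0.001, 1.643]
contact_force: [-0.4, 0.4, -0.5]
opening: 0.364
```

Run:
```python
from h import *
f,P,s=wr('w10',[])
a=cv2.cvtColor(f['color'],cv2.COLOR_RGB2BGR)[150:300,170:360]
fs=r.grab_frame('scene')
b=cv2.cvtColor(fs['color'],cv2.COLOR_RGB2BGR)[140:220,180:260]
cv2.imwrite('pics/w10z.png',np.hstack([cv2.resize(a,(380,300),interpolation=cv2.INTER_CUBIC),cv2.resize(b,(400,400),interpolation=cv2.INTER_CUBIC)[:300]]))
print([r.sense()['eef_pos'].round(1) for _ in range(2)])
```

```text
tcp [561.3 -31.7  63.7] [3.1392e+00 1.1000e-03 1.6428e+00] t 13.9 F [-0.4  0.4 -0.5] op 0.364
[array([561.1, -32.1,  63.3]), array([561.1, -32.1,  63.3])]
```

View pics/w10z.png

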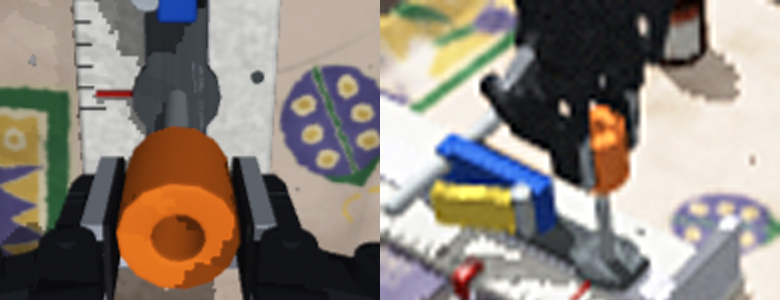

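>>> {"api": "drive_tool", "payload": {"moves": [[1,[0,0,1],0],[1,[0,0,1.8],0],[1,[0,0,2.3],0],[1,[0,0,2.3],0]]}}

```text
clock: 14.5
eef_pos: [560.7, -32.2, 39.6]
tcp_rot: [3.141, 0.001, 1.641]
contact_force: [-1.2, -0.3, 0.3]
opening: 0.367
```

>>> {"api": "drive_tool", "payload": {"moves": [[1,[0,0,0.8],0],[1,[0,0,1.6],0],[1,[0,0,2.4],0],[1,[0,0,2.4],0]]}}

```text
clock: 15.0
eef_pos: [560.1, -32.2, 14.7]
tcp_rot: [-3.141, 0.001, 1.641]
contact_force: [-0.2, 0.4, -1.0]
opening: 0.365
```

Run:
```python
from h import *
f,P,s=wr('w11',[])
a=cv2.cvtColor(f['color'],cv2.COLOR_RGB2BGR)[150:300,170:360]
fs=r.grab_frame('scene')
b=cv2.cvtColor(fs['color'],cv2.COLOR_RGB2BGR)[140:220,180:260]
cv2.imwrite('pics/w11z.png',np.hstack([cv2.resize(a,(380,300),interpolation=cv2.INTER_CUBIC),cv2.resize(b,(400,400),interpolation=cv2.INTER_CUBIC)[:300]]))
```

```text
tcp [560.1 -32.2  14.7] [-3.1409e+00  6.0000e-04  1.6414e+00] t 15.0 F [-0.2  0.4 -1. ] op 0.365
```

View pics/w11z.png

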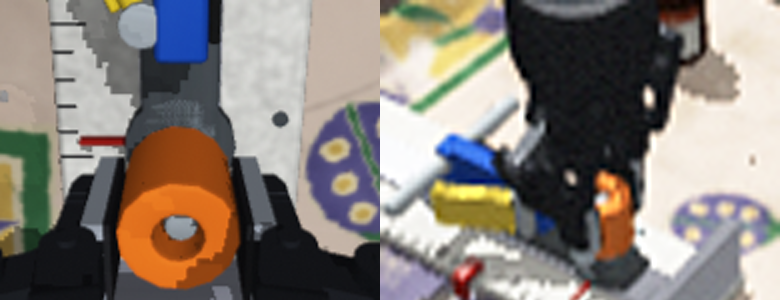

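>>> {"api": "drive_tool", "payload": {"moves": [[1,[0,0.05,0.6],0],[1,[0,0.05,1.2],0],[1,[0,0.05,1.2],0]]}}

```text
clock: 15.48
eef_pos: [560.7, -32.1, 2.9]
tcp_rot: [-3.141, 0.001, 1.641]
contact_force: [0.8, 0.3, -1.0]
opening: 0.364
```

>>> {"api": "drive_tool", "payload": {"moves": [[0.3,[0,0,0],0],[0,[0,0,0],0],[0,[0,0,0],0],[0,[0,0,0],0],[0,[0,0,0],0],[0,[0,0,-3],0],[0,[0,0,-6],0],[0,[0,0,-9],0],[0,[0,0,-9],0]]}}

```text
clock: 16.6
eef_pos: [562.5, -32.2, 95.1]
tcp_rot: [3.138, 0.001, 1.641]
contact_force: [-0.4, -0.3, -0.6]
opening: 0.999
```

Run:
```python
from h import *
f,P,s=wr('w12',['sleeve_mid','post_tip'])
a=cv2.cvtColor(f['color'],cv2.COLOR_RGB2BGR)[50:300,170:360]
fs=r.grab_frame('scene')
b=cv2.cvtColor(fs['color'],cv2.COLOR_RGB2BGR)[140:220,180:260]
cv2.imwrite('pics/w12z.png',np.hstack([cv2.resize(a,(380,500),interpolation=cv2.INTER_CUBIC),cv2.resize(b,(400,500),interpolation=cv2.INTER_CUBIC)]))
```

```text
tcp [562.5 -32.2  95.1] [3.1377e+00 1.2000e-03 1.6415e+00] t 16.6 F [-0.4 -0.3 -0.6] op 0.999
sleeve_mid 0.88 [258.4 194.4] [564.9 -42.4  18. ]
sleeve_mid 0.86 [180.3 332.1] [ 482.8 -226.7   18. ]
post_tip 0.95 [252.8 206.5] [559.6 -32.9  74. ]
```

View pics/w12z.png

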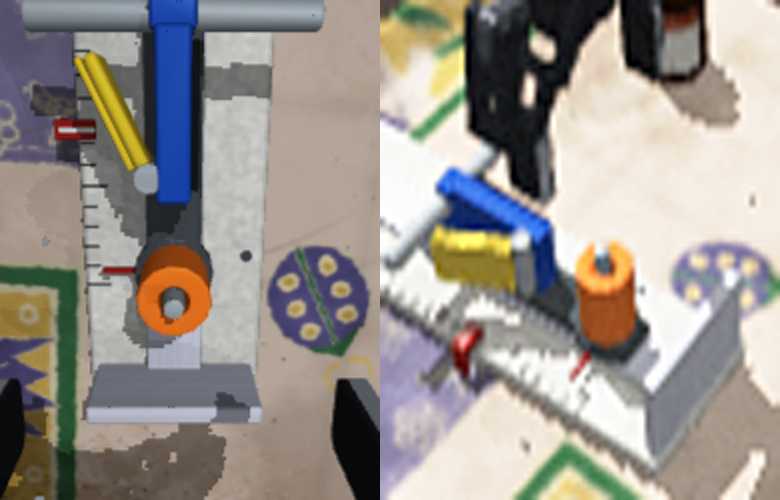

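Run:
```python
from h import *
f=r.grab_frame('wrist'); s=r.sense()
z=s['eef_pos'][2]
for n,uv,h in [('cbL',(181.5,56.5),50),('cbR',(331.5,56.5),50),('tip',(170+173/2,50+302/2),74),('ptr',(170+102/2,50+270/2),21.5),('mark',(170+76/2,50+129/2),20),('levertip',(170+78/2,50+62/2),58),('fin',(170+173/2,50+10),62)]:
    print(n,toolpt(f,uv,z-h).round(1))
to([551.3,54,-5],1.643)
cv2.imwrite('pics/w13z.png',cv2.resize(cv2.cvtColor(f['color'],cv2.COLOR_RGB2BGR)[40:190,170:350],None,fx=4,fy=4,interpolation=cv2.INTER_CUBIC))
```

```text
cbL [111.3 -55.9  41.7]
cbR [111.4  55.7  41.7]
tip [ 5.6 -0.1 17.7]
ptr [  1.9 -35.   70.2]
mark [ 68.  -44.   71.7]
levertip [ 93.9 -35.   33.7]
fin [107.5   0.   29.7]
shift cm [ 8.64 -0.22  9.67] turn deg -0.08822819059014442 tcp [559.8 -32.   91.7] [-3.1391e+00  3.0000e-04  1.6415e+00] t 16.85
```

View pics/w13z.png

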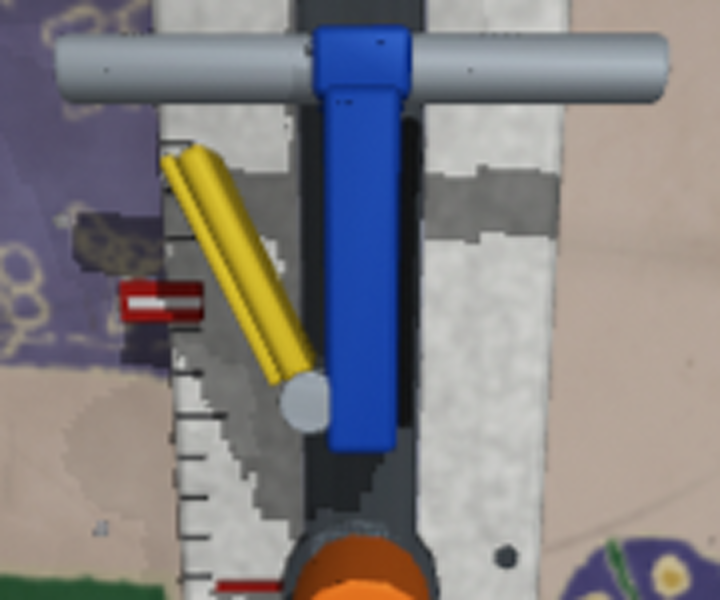

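>>> {"api": "drive_tool", "payload": {"moves": [[0,[4.5,-0.1,0],0],[0,[8.6,-0.2,0],0],[0,[8.6,-0.2,3],0],[0,[8.6,-0.2,6],0],[0,[8.6,-0.2,8.5],0],[0,[8.6,-0.2,9.7],0],[0,[8.6,-0.2,9.7],0]]}}

```text
clock: 17.73
eef_pos: [550.7, 53.4, -6.3]
tcp_rot: [-3.137, 0.0, 1.641]
contact_force: [-0.3, -0.0, 1.2]
opening: 1.0
```

Run:
```python
from h import *
f,P,s=wr('w14',['pointer','mark_line'])
```

```text
tcp [550.7  53.4  -6.3] [-3.1370e+00  4.0000e-04  1.6414e+00] t 17.73 F [-0.3 -0.   1.2] op 1.0
mark_line 0.62 [196.2 261.5] [512.9  30.5  20. ]
```

View pics/w14.png

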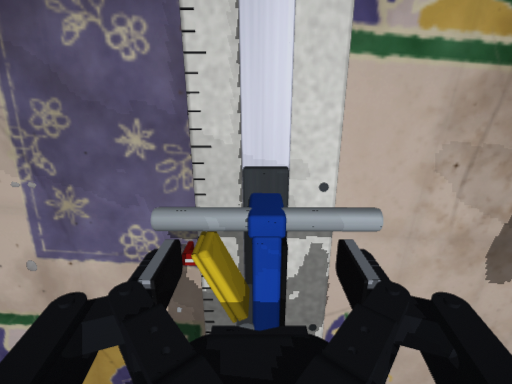

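>>> {"api": "drive_tool", "payload": {"moves": [[0,[0.5,0,0],0],[0,[1,0,0],0],[0,[2,0,0],0],[0,[3,0,0],0],[0,[4,0,0],0],[0,[5,0,0],0],[0,[6,0,0],0],[0,[6.5,0,0],0],[0,[6.5,0,0],0],[0,[6.5,0,0],0]]}}

```text
clock: 19.12
eef_pos: [547.6, 118.4, -4.6]
tcp_rot: [-3.14, 0.0, 1.641]
contact_force: [3.0, -3.2, 2.4]
opening: 1.001
```

Run:
```python
from h import *
f,P,s=wr('w15',['pointer','mark_line','crossbar'])
fs=r.grab_frame('scene'); save('s15',fs)
for k in ['pointer','mark_line']:
    for d in r.spot_point(k,'scene')[:2]: print(k,d['score'],d['at'],onz(fs,d['at'],Z[k],fs['pose']).round(1))
b=cv2.cvtColor(fs['color'],cv2.COLOR_RGB2BGR)[140:240,150:250]
cv2.imwrite('pics/s15z.png',cv2.resize(b,None,fx=6,fy=6,interpolation=cv2.INTER_CUBIC))
```

```text
tcp [547.6 118.4  -4.6] [-3.1403e+00  3.0000e-04  1.6414e+00] t 19.12 F [ 3.  -3.2  2.4] op 1.001
pointer 0.22 [259.  263.4] [551.   97.   21.5]
mark_line 0.71 [201.5 334.7] [513.2  32.   20. ]
pointer 0.77 [201.6, 189.5] [527.4  30.1  21.5]
mark_line 0.36 [198.9, 190.3] [521.4  35.2  20. ]
```

View pics/s15z.png

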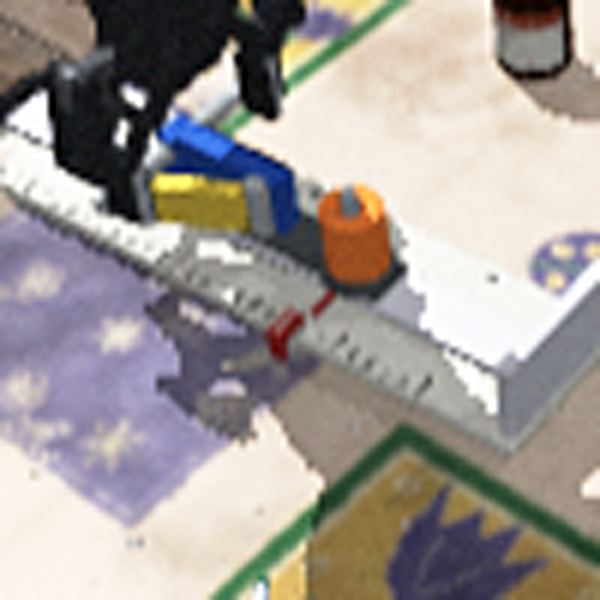

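View pics/w15.png

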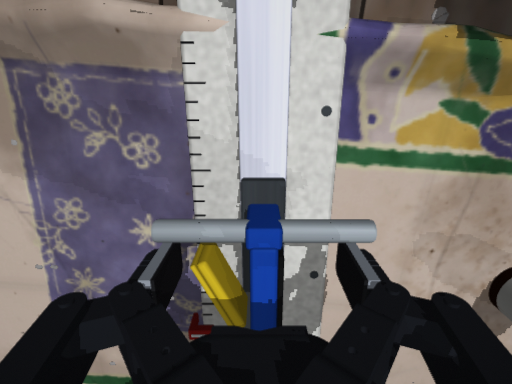

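Run:
```python
from h import *
fs=r.grab_frame('scene')
b=cv2.cvtColor(fs['color'],cv2.COLOR_RGB2BGR)[180:205,185:215]
cv2.imwrite('pics/s16z.png',cv2.resize(b,None,fx=24,fy=24,interpolation=cv2.INTER_NEAREST))
B=0.072; bx=np.array([np.cos(B),np.sin(B),0]); by=np.array([-np.sin(B),np.cos(B),0])
M=np.array([514,33,20.])
p0=proj(fs,M,fs['pose'])
print('mark',p0,'10mm x',proj(fs,M+10*bx+[0,0,1.5],fs['pose'])-p0,'10mm y',proj(fs,M+10*by,fs['pose'])-p0)
```

```text
mark [197.64207562 192.1354131 ] 10mm x [ 2.19884564 -2.4958381 ] 10mm y [-2.69841743 -1.39457601]
```

View pics/s16z.png

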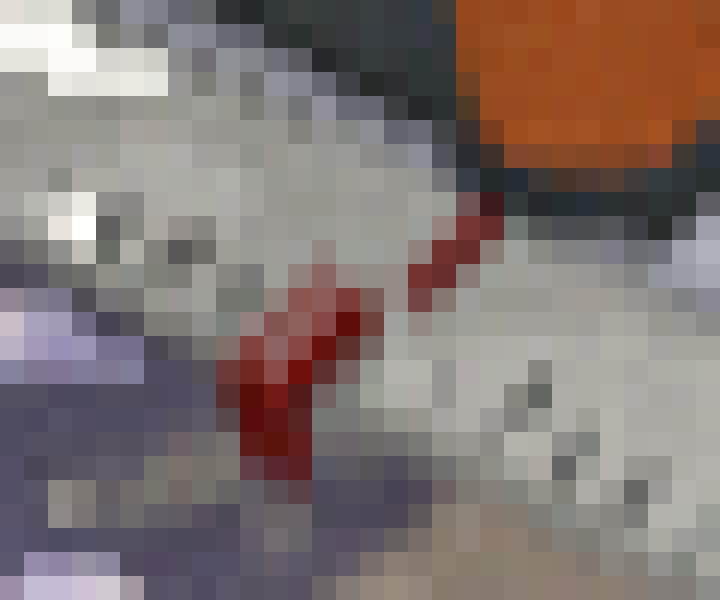

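>>> {"api": "drive_tool", "payload": {"moves": [[0,[0.45,0,0],0],[0,[0.88,0,0],0],[0,[0.88,0,0],0],[0,[0.88,0,0],0]]}}

```text
clock: 20.02
eef_pos: [547.0, 126.9, -4.6]
tcp_rot: [-3.14, 0.0, 1.641]
contact_force: [2.4, -3.5, 1.6]
opening: 1.0
```

Run:
```python
from h import *
f,P,s=wr('w17',['mark_line','crossbar'])
fs=r.grab_frame('scene')
b=cv2.cvtColor(fs['color'],cv2.COLOR_RGB2BGR)[180:205,185:210]
a=cv2.cvtColor(f['color'],cv2.COLOR_RGB2BGR)
cv2.imwrite('pics/s17z.png',cv2.resize(b,None,fx=24,fy=24,interpolation=cv2.INTER_NEAREST))
cv2.imwrite('pics/w17z.png',cv2.resize(a[210:350,140:300],None,fx=4,fy=4,interpolation=cv2.INTER_CUBIC))
```

```text
tcp [547.  126.9  -4.6] [-3.1403e+00  4.0000e-04  1.6413e+00] t 20.02 F [ 2.4 -3.5  1.6] op 1.0
mark_line 0.63 [205.5 344.1] [515.6  31.6  20. ]
crossbar 0.78 [264.4 232. ] [550.5 143.7  50. ]
```

View pics/s17z.png

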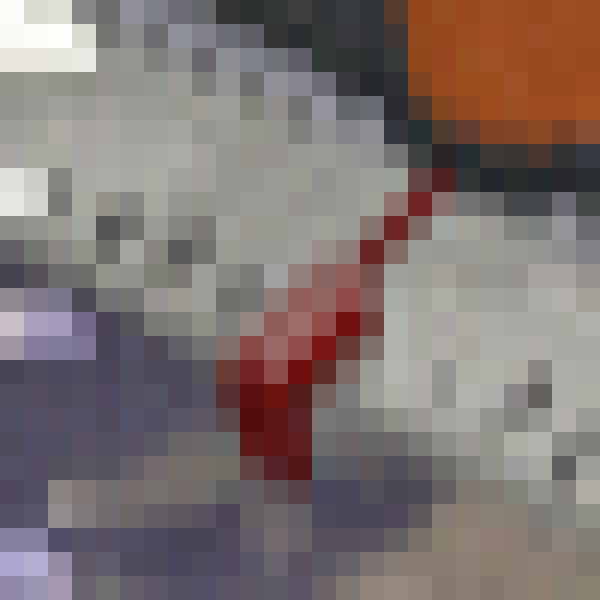

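View pics/w17z.png

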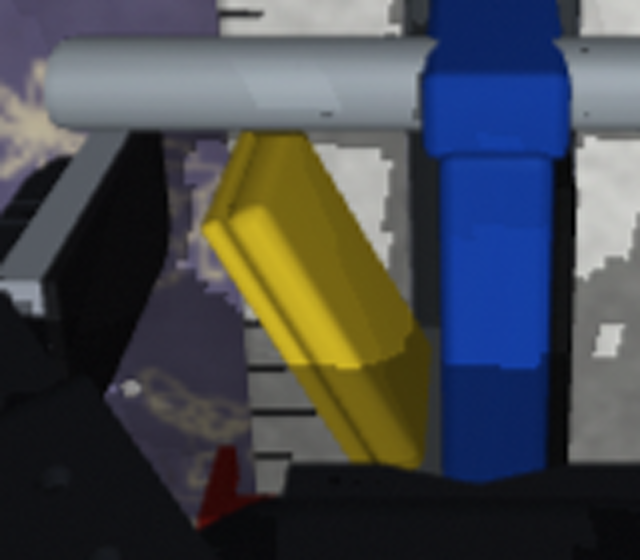

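Run:
```python
from h import *
fw=r.grab_frame('wrist')
by=np.array([-np.sin(.072),np.cos(.072)])
for n,tcp in [('w14',(550.7,53.4,-5)),('w15',(547.6,118.4,-4.6)),('w17',(547.0,126.9,-4.6))]:
    im=cv2.cvtColor(cv2.imread(f'pics/{n}.png'),cv2.COLOR_BGR2HSV).astype(float)
    out=[]
    bgr=cv2.imread(f'pics/{n}.png').astype(int)
    for c in list(range(165,175))+list(range(300,330,5)):
        col=bgr[195:250,c]; sat=col.max(1)-col.min(1)
        ok=(sat<14)&(col.mean(1)>90)&(col.mean(1)<190)&(col[:,0]>=col[:,2])
        ys=np.where(ok)[0]
        if len(ys): out.append((195+ys.min(),195+ys.max()))
    o=np.median(out,0); cr=o.mean()
    x=toolpt(fw,(258,cr),tcp[2]-50)[0]
    print(n,o,cr,x.round(2),'s_crossbar',(by@np.array(tcp[:2])+x).round(2))
# mark coordinate from w8, w12
for tcp,tp in [((561.1,-95.7),(130.9,-39.4)),((559.8,-32.0),(68.0,-44))]:
    print('mark s',by@np.array(tcp)+tp[0])
```

```text
w14 [208. 229.] 218.5 24.24 s_crossbar 37.88
w15 [220. 242.] 231.0 17.01 s_crossbar 95.71
w17 [220. 243.] 231.5 16.72 s_crossbar 103.94
mark s -4.916356878421084
mark s -4.187876812493556
```

>>> {"api": "drive_tool", "payload": {"moves": [[0,[0.1,-0.06,0],0],[0,[0.1,-0.06,0],0],[0,[0.1,-0.06,0],0],[0,[0.1,-0.06,0],0],[0,[0.1,-0.06,0],0]]}}

```text
clock: 20.9
eef_pos: [546.7, 127.8, -4.6]
tcp_rot: [-3.141, 0.0, 1.641]
contact_force: [4.0, -3.5, 0.9]
opening: 1.0
```

Run:
```python
from h import *
f,P,s=wr('w18',[])
fs=r.grab_frame('scene')
for k in ['pointer','mark_line']:
    for d in r.spot_point(k,'scene')[:2]: print(k,d['score'],d['at'],onz(fs,d['at'],Z[k],fs['pose']).round(1))
b=cv2.cvtColor(fs['color'],cv2.COLOR_RGB2BGR)[140:240,150:250]
cv2.imwrite('pics/s18z.png',cv2.resize(b[40:65,35:60],None,fx=24,fy=24,interpolation=cv2.INTER_NEAREST))
ft=r.grab_frame('top'); 
a=cv2.cvtColor(ft['color'],cv2.COLOR_RGB2BGR)[160:210,160:240]
cv2.imwrite('pics/t18z.png',cv2.resize(a,None,fx=8,fy=8,interpolation=cv2.INTER_CUBIC))
```

```text
tcp [546.7 127.8  -4.6] [-3.1408e+00  5.0000e-04  1.6412e+00] t 20.9 F [ 4.  -3.5  0.9] op 1.0
pointer 0.59 [199.2, 190.1] [521.5  33.9  21.5]
pointer 0.41 [371.5, 244.5] [ 645.6 -436.8   21.5]
mark_line 0.58 [196.3, 191.0] [514.9  39.2  20. ]
```

View pics/s18z.png

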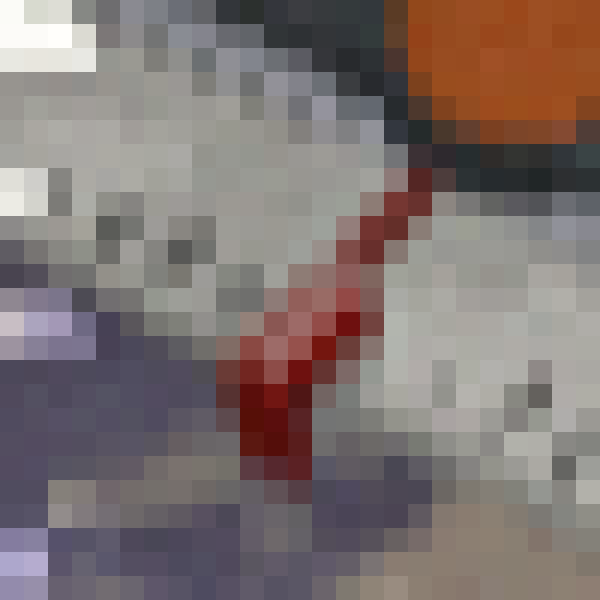

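View pics/t18z.png

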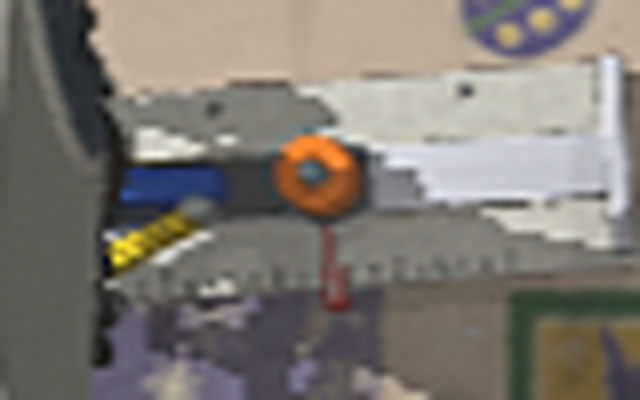

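>>> {"api": "drive_tool", "payload": {"grip_force": 30, "moves": [[0.3,[0,0,0],0],[0.6,[0,0,0],0],[1,[0,0,0],0],[1,[0,0,0],0],[1,[0,0,0],0],[1,[0,0,0],0],[1,[0,0,0],0],[1,[0,0,0],0]]}}

```text
clock: 22.15
eef_pos: [546.8, 127.8, -4.6]
tcp_rot: [-3.141, 0.0, 1.641]
contact_force: [0.9, -5.0, 2.6]
opening: 0.254
```

Run:
```python
from h import *
f,P,s=wr('w19',[])
print(s['opening']*85,s['wrist_torque'])
fs=r.grab_frame('scene'); ft=r.grab_frame('top')
b=cv2.cvtColor(fs['color'],cv2.COLOR_RGB2BGR)[180:205,185:210]
a=cv2.cvtColor(ft['color'],cv2.COLOR_RGB2BGR)[160:210,170:230]
cv2.imwrite('pics/s19z.png',np.hstack([cv2.resize(b,(380,380),interpolation=cv2.INTER_NEAREST),cv2.resize(a,(400,380),interpolation=cv2.INTER_CUBIC)]))
```

```text
tcp [546.8 127.8  -4.6] [-3.1410e+00  4.0000e-04  1.6411e+00] t 22.15 F [ 0.9 -5.   2.6] op 0.254
21.620553334453064 [-0.71538162 -0.02821491 -0.12102722]
```

View pics/s19z.png

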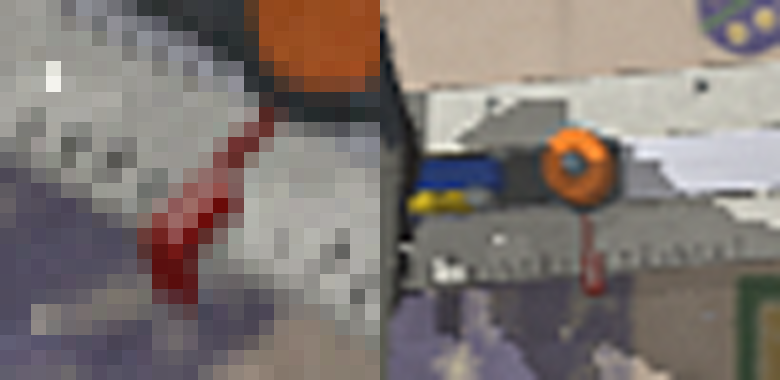

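View pics/w19.png

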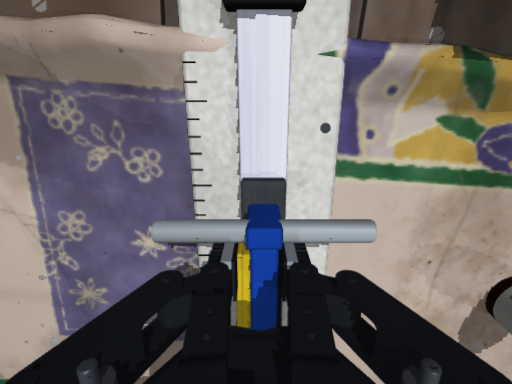

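>>> {"api": "drive_tool", "payload": {"moves": [[1,[0,0,0],0],[1,[0,0,0],0]]}}

```text
clock: 22.55
eef_pos: [546.8, 127.8, -4.5]
tcp_rot: [-3.141, 0.0, 1.641]
contact_force: [1.0, -4.5, 3.0]
opening: 0.26
```

Run:
```python
from h import *
f,P,s=wr('w20',[])
print(s['opening']*85,s['wrist_torque'],s['joint_efforts'].round(2))
a=cv2.cvtColor(f['color'],cv2.COLOR_RGB2BGR)[195:345,170:360]
cv2.imwrite('pics/w20z.png',cv2.resize(a,None,fx=4,fy=4,interpolation=cv2.INTER_CUBIC))
```

```text
tcp [546.8 127.8  -4.5] [-3.1411e+00  4.0000e-04  1.6411e+00] t 22.55 F [ 1.  -4.5  3. ] op 0.26
22.129141078450633 [-0.68775656 -0.01142881 -0.09637151] [  2.62 -58.9  -22.1    0.88  -0.26  -0.1 ]
```

View pics/w20z.png

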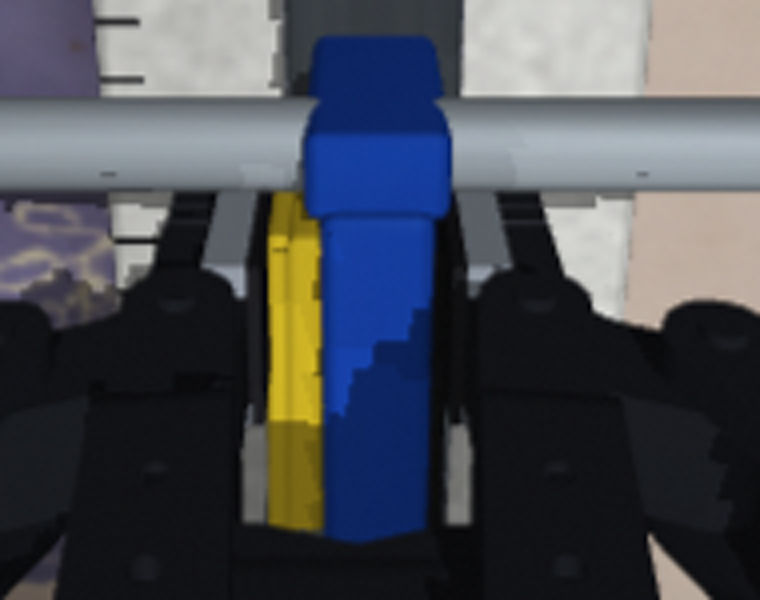

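Run:
```python
from h import *
for k,x0 in [('glass_tall',None),('glass_beaker',None),('iodine_bottle',None)]:
    f=r.grab_frame('top')
    for d in r.spot_point(k,'top')[:1]: print(k,d['score'],np.round(d['at'],1),onz(f,d['at'],0,f['pose']).round(0))
s=r.sense(); print(s['eef_pos'],s['contact_force'],s['opening'],np.abs(s['qvel']).max())
r.sign_off()
```

```text
glass_tall 0.67 [333.9 152.5] [ 662. -428.    0.]
glass_beaker 0.66 [339.7 243.8] [ 346. -442.    0.]
iodine_bottle 0.69 [187.7 133.4] [732.  85.   0.]
[546.75362194 127.79910408  -4.56725096] [-0.5448576  -4.75233971  2.30467698] 0.26171364292165616 0.002234175329799161
the job is handed in; nothing more can be done
```

The job is handed in. The orange sleeve is down on the post, and the leg is held with its pointer at the mark. The lever is pinched shut against the rubber pad, and the arm was still holding at hand-in. `r.sign_off()` gives no verdict.

**What went wrong on the way:** my first grasp closed above the sleeve without touching it. The fingertips turned out to sit about 36 mm behind the stated TCP. I confirmed this by lowering the shut fingers onto the table, which pushed back with about 31 N. After that I worked with the corrected height.

**Last checks:**
- **Sleeve:** the pictures show it seated on its round seat with the post tip sticking out of the top. I then opened the fingers, waited about half a second and lifted away.
- **Pointer:** the scene and top pictures put it within about 1–1.5 mm of the mark's line. From the wrist pictures plus the arm's last small move, the leg travelled about 67 mm, against 66–67.5 mm needed. The trained detector disagreed: it put the pointer about 6 mm short in the scene picture. I set that aside because its readings scattered by several mm.
- **Lever:** it lies flat along the fin, by my estimate about 0.03 rad past parallel.
- **Pinch:** the grip was set to 30 N, the sideways force was under 1 N, and both pads are in contact in the picture. I could not read the two contact forces separately. The opening read about 22 mm, less than the nominal 26 mm, which I put down to the soft pad and lever stop giving way.
- **Bystanders:** nothing touched the glasses or the bottle. Their detected positions shifted by about 7 to 12 mm between pictures, which is what the detector scatters by.

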